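Lay out opened bottles and a tub on the record tray

ROBOT

A 7-joint arm with a two-finger parallel gripper is mounted at the origin on the work surface. World frame = base frame: x ahead of the robot, y to its left, z up, the work surface at z = 0. Lengths are in mm, angles in rad, forces in N, time in s.
With the tool pointing down it reaches from about 425 to 875 mm from the base axis. Payload 8.4 kg.
Tool frame: the origin (TCP) lies midway between the tips of the shut fingers; the grasp point (between the pads) lies 19 mm behind it; z points along the fingers, y is the direction in which the jaws open and shut (so a half turn about z gives the same grasp; the last joint's range is limited). The gripper opens to 85 mm and grips with 20 to 120 N. Pads are 22 mm wide; open, the fingers measure 114 mm over their backs; the gripper's body (76 mm by 85 mm) begins 54 mm behind the grasp point. The pads swing forward as they close: fully open they stand 13 mm farther back than shut.
Start: joints at [-1.327, 0.333, 0.04, 1.465, -0.013, 1.343, -0.059], TCP at [218.482, 612.152, 231.308] pointing down, gripper open.
Joint ranges: [-2.58, 2.58], [-0.38, 2.09], [-1.3, 1.39], [0.25, 2.4], [-1.5, 4.64], [0.08, 2.09], [-2.65, 2.65]. Speed limits (rad/s): [2.22, 2.22, 2.79, 2.79, 3.14, 3.14, 3.14].

INTERFACE

Orientations are given as a 3x3 rotation matrix whose columns are the frame's x, y, z axes.
In Python, from rig import arm gives the robot as it stands.
- The arm moves only by the shell command python3 -m creep 'ROWS' [FORCE]. ROWS is JSON, a list of rows, each a list of 5 numbers: the shift along the tool's x, y, z in m, then the turn about the tool's z in degrees, then the gripper command: -1 is shut, 1 is fully open, values between are in proportion. In form: [[dx, dy, dz, spin, claw], ...]. A call has exactly 5 rows; each row is the pose to reach, as a shift and turn from the pose measured when the call began, along the tool's axes at that moment; what a row does not reach only later rows make up. A row lasts 1/12 s, in which the tool goes at most 41.7 mm and 7.16 degrees, less where a joint would pass 70% of its speed; a pose out of reach is approached as far as the arm can. A call with a gripper value outside its range is refused whole. The fingers move at their own pace and stop on an object; FORCE is the grip in N (left out, the last holds). Time passes only in rows, so rows that repeat a pose let the fingers close, or fill a call up. It gives the time, the measured TCP pose, the force and the opening at its end, in the units of the state.
- arm.sense(): the state, without advancing time (a new reading comes with each control period).
- arm.read_camera(name): name is "scene" or "top"; returns a dict with "color" (480x640x3 uint8, blue, green, red), "camera_matrix" (3x3 intrinsics, pixels), "dist_coeffs" ([k1, k2, p1, p2, k3] as OpenCV has them; the pictures are not rectified), "eye" and "rotation" of the camera in the world. Camera axes: x right, y up, looking along -z (the intrinsics and any distortion apply to the point x, -y, -z); pixel columns grow to the right and rows downward; lengths in mm; the calibration is good to about 2 mm. A picture is of the moment at which its call begins. There is no depth.
- arm.close_job(): hands the job in, once; it reports no verdict.
Trained networks look in a picture, given as the dict that the camera call returned (one of the last four; its "shot" number tells which), for a name from the list of things; names that differ only in an ending like _2 or _b are one class to them, and where a whole thing is asked for, a point or a joint stands for the part that bears it (a point fixed in the world has none). Each returns a list of dicts, best first, with "conf" (0 to 1); they miss things now and then, are a little off and sometimes report something else, mostly with a low value. They report only what shows in the picture. A call takes as long as a camera call. They do not tell look-alikes from the thing itself.
- arm.search_frame(picture, target): "location" ([row, column] in pixels, amid what is visible of it).
- arm.silhouettes(picture, target): "pixels" (480x640 bool, what is visible of it) and "location" ([row, column] in pixels, amid what is visible of it).
The state is a dict: "time_s": time; "qpos": joint angles; "joint_velocities": joint speeds; "tau": joint torques, N m; "position": TCP position; "tcp_rot": TCP orientation; "contact_force": force on the tool from outside, world axes, zero at the start; "ft_torque": the same for the moment, N m; "opening": finger opening in mm.
Only numpy, scipy, OpenCV 4.12 (cv2) and the standard library are available. Lean on these libraries where they do the work, as an engineer would, in place of code of your own. Each camera call takes 0.05 s, during which the arm holds its last target. There are 200 camera calls.

TASK

Lay out the examined items on the record tray for the photograph: slide the two tapered bottles into the channel between the rails so that they lie head to tail, each in its drawn outline, and slide the round tub into the drawn circle. They have been opened for testing, so keep them flat on the bench all the time, never lifted or tipped, and leave the sanitiser bottle, phone and cutter block where they are.

Things in the scene. Friction and masses are not known exactly. Their poses are not given: they have to be found in the camera images.
- bottle_1: tapered white lotion bottle lying flat (upright flat sides), 150 long, 36 high, about 0.3 kg, starting left (+y) of the tray, head roughly towards it. Origin: centre of underside, mid-length. Local x runs base (x=-75) to cap (x=+75), z up. Symmetric wedge from above: 72 wide at the base, 48 at x=+55 (58 at the origin), then a grey cap 30 in diameter. Either bottle may fill either outline
- bottle_1_base (a point): middle of bottle_1's flat base edge, on its underside (local x=-75 mm)
- bottle_1_head (a point): tip of bottle_1's cap, at underside height (local x=+75 mm)
- bottle_2: tapered white lotion bottle lying flat (upright flat sides), 150 long, 36 high, about 0.3 kg, starting right (-y) of the tray, head roughly towards it. Origin: centre of underside, mid-length. Local x runs base (x=-75) to cap (x=+75), z up. Symmetric wedge from above: 72 wide at the base, 48 at x=+55 (58 at the origin), then a grey cap 30 in diameter. Either bottle may fill either outline
- bottle_2_base (a point): middle of bottle_2's flat base edge, on its underside (local x=-75 mm)
- bottle_2_head (a point): tip of bottle_2's cap, at underside height (local x=+75 mm)
- tray: white printed sheet fixed flat on the bench (no step, items slide over it) with black outlines and two raised aluminium rails. Origin: centre of the channel between the rails, bench height; local y along the channel, open at both ends; local +x away from the robot. Rails 14 high, 8 thick, y -70 to 70, inner faces at x = -63.5 and +63.5. Two packed bottles leave about 10 of slack in all
- slot_left_base (a point): mark for the middle of the base edge, in the wedge outline whose base is at the left (+y) end of the channel, about 5 mm outside the rail ends. Outline centred at tray x=+31.5, y=0 mm, drawn 3 mm bigger at its ends; its axis is turned 5.3 degrees so that its outer side is parallel with the rail
- slot_left_head (a point): mark for the cap tip of that same bottle, at the right end of the channel
- slot_right_base (a point): mark for the middle of the base edge, in the wedge outline whose base is at the right (-y) end of the channel, about 5 mm outside the rail ends. Outline centred at tray x=-31.5, y=0 mm, drawn 3 mm bigger at its ends; its axis is turned 5.3 degrees so that its outer side is parallel with the rail
- slot_right_head (a point): mark for the cap tip of that same bottle, at the left end of the channel
- circle (a point): centre of the drawn circle for the tub, at bench height, beyond the far rail (tray x=+127, y=0 mm); circle radius 49
- tub: round closed cream tub, white with a grey lid, 92 in diameter, 46 high, upright, about 0.3 kg; origin: centre of its underside. Starts beyond the rails, left or right (swaps with the sanitiser). Too wide to grip: push it
- sanitiser: bystander: tall upright clear bottle, 58 in diameter, 170 high; origin: centre of underside. Stands beyond the rails, left or right
- phone: bystander: dark flat phone, 74 x 152 x 10, lying beyond the tray; origin: centre of underside, long side along local y
- cutter_block: bystander: grey block 100 x 70 x 42 high at the far right; origin: centre of underside, long side along local x
Mind the look-alikes: they are no part of the job. What is shaped like the tub but yellow is not meant.

How it is judged:
By the outcome, as a careful person would: the job done as asked, in the order asked, and still so for the second after the job is handed in, with the robot touching nothing.
It also fails if it takes over 72 s, if anything falls off the work surface, if the arm or the gripper's body presses on something with over 40 N, if the wrist force passes 120 N, or if a joint passes its speed limit or range.

## Working session

There is one attempt and no reset: what is moved stays moved. The work goes in short steps, Python scripts to look and compute and a shell command to move; the robot and the scene stay as the last step left them, time stands still between calls to the robot, and variables do not carry over. Pictures are saved under pics/ and viewed, about 8 in all and at most 12, crops included, and the job is handed in when it is done.

```bash
ls; mkdir -p pics
cat > h.py <<'E'
import numpy as np, cv2
from rig import arm
def snap(n,f=None):
    p=arm.read_camera(n)
    if f: cv2.imwrite('pics/'+f,p['color'])
    return p
def toworld(p,rc,z=0.):
    rc=np.atleast_2d(np.asarray(rc,float))
    uv=rc[:,::-1].reshape(-1,1,2).copy()
    n=cv2.undistortPoints(uv,np.array(p['camera_matrix']),np.array(p['dist_coeffs']))[:,0]
    d=np.c_[n[:,0],-n[:,1],-np.ones(len(n))]@np.array(p['rotation']).T
    e=np.array(p['eye'])
    return e+d*((z-e[2])/d[:,2])[:,None]
E
python3 - <<'E'
from h import *
for n in('top','scene'):
    p=snap(n,n+'0.png'); print(n,np.round(p['eye']),np.round(p['rotation'],2).tolist(),p['camera_matrix'][0][0])
    for t,z in(('bottle_1',36),('tub',46),('sanitiser',85),('phone',10),('cutter_block',42),('circle',0),('slot_left_base',0),('slot_left_head',0),('slot_right_base',0),('slot_right_head',0),('bottle_1_base',0),('bottle_1_head',18)):
        for d in arm.search_frame(p,t)[:3]:
            print(t,round(d['conf'],2),np.round(d['location']),np.round(toworld(p,d['location'],z)[0]))
s=arm.sense();print(np.round(s['tcp_rot'],3).tolist(),s['position'],s['opening'],s['time_s'])
E
```

```text
pics
top [ 387.  -16. 1065.] [[0.04, 0.98, -0.22], [-1.0, 0.04, -0.01], [-0.0, 0.22, 0.98]] 465.414199737879
bottle_1 0.72 [296. 461.] [ 494. -302.   36.]
bottle_1 0.66 [289. 183.] [485. 314.  36.]
tub 0.73 [224. 153.] [630. 393.  46.]
tub 0.66 [178. 183.] [741. 337.  46.]
tub 0.63 [273. 310.] [531.  34.  46.]
sanitiser 0.67 [217. 410.] [ 658. -182.   85.]
phone 0.74 [182. 335.] [757. -15.  10.]
phone 0.16 [298. 462.] [ 494. -312.   10.]
cutter_block 0.67 [218. 501.] [ 675. -395.   42.]
circle 0.71 [272. 311.] [541.  33.   0.]
slot_left_base 0.84 [272. 309.] [540.  37.   0.]
slot_left_base 0.73 [286. 182.] [497. 328.   0.]
slot_left_head 0.55 [274. 310.] [537.  36.   0.]
slot_right_base 0.7 [274. 307.] [534.  42.   0.]
slot_right_base 0.47 [284. 184.] [501. 323.   0.]
slot_right_head 0.87 [272. 310.] [540.  36.   0.]
bottle_1_base 0.67 [287. 185.] [494. 320.   0.]
bottle_1_head 0.75 [285. 185.] [498. 315.  18.]
scene [1253. -108. 1001.] [[0.14, -0.82, 0.55], [0.99, 0.11, -0.08], [0.01, 0.56, 0.83]] 575.5275886449821
bottle_1 0.91 [216. 170.] [ 512. -304.   36.]
bottle_1 0.68 [184. 45
[... 157 characters left out ...]
37.] [616.  30.  85.]
sanitiser 0.56 [265. 231.] [ 680. -180.   85.]
phone 0.95 [312. 323.] [760. -16.  10.]
phone 0.34 [225. 334.] [562.  37.  10.]
phone 0.24 [184. 454.] [486. 320.  10.]
cutter_block 0.59 [297. 128.] [ 698. -382.   42.]
circle 0.88 [225. 335.] [555.  39.   0.]
slot_left_base 0.74 [227. 338.] [562.  44.   0.]
slot_left_head 0.8 [227. 336.] [561.  41.   0.]
slot_right_base 0.67 [227. 339.] [561.  47.  -0.]
slot_right_head 0.87 [225. 333.] [556.  35.   0.]
bottle_1_base 0.68 [183. 456.] [476. 330.  -0.]
bottle_1_head 0.64 [185. 454.] [496. 315.  18.]
[[-0.942, 0.336, 0.0], [0.336, 0.942, -0.0], [-0.0, -0.0, -1.0]] [218.51074094 612.13816637 231.32068536] 85.42199475110506 1.3
```

View pictures.

```bash
python3 -c "
import cv2
a=cv2.imread('pics/top0.png')[130:370,120:560]; cv2.imwrite('pics/a.png',cv2.resize(a,(792,432),interpolation=cv2.INTER_CUBIC))"
```

```text
(no output)
```

View pics/a.png

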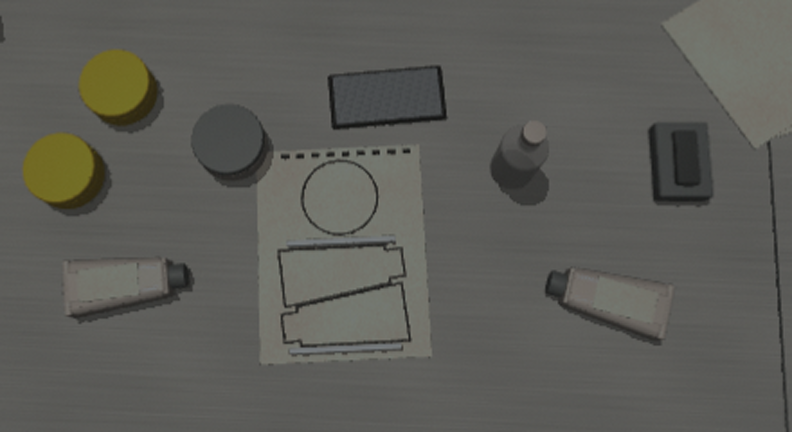

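View pics/scene0.png

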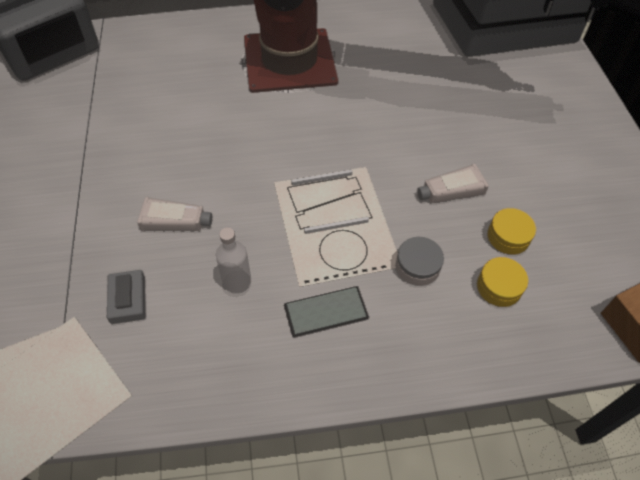

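```bash
cat >> h.py <<'E'
def proj(p,X):
    X=np.atleast_2d(np.asarray(X,float)); c=(X-np.array(p['eye']))@np.array(p['rotation']); c=c*[1,-1,-1]
    return cv2.projectPoints(c,np.zeros(3),np.zeros(3),np.array(p['camera_matrix']),np.array(p['dist_coeffs']))[0][:,0]
E
python3 - <<'E'
from h import *
T=lambda x,y:(130+y/1.8-.2,120+x/1.8-.2)
pt=snap('top');ps=snap('scene')
print(pt['dist_coeffs'],ps['dist_coeffs'],pt['camera_matrix'],ps['camera_matrix'],pt['eye'],pt['rotation'])
print('circle',toworld(pt,T(340,197)),toworld(ps,(250,343)))
print('railfar',toworld(pt,[T(289,243),T(395,239)],14),toworld(ps,[(230,306),(219,368)],14))
print('railnear',toworld(pt,[T(290,351),T(402,347)],14),toworld(ps,[(182,292),(172,351)],14))
print('phone corners',toworld(pt,[T(330,77),T(440,67),T(446,119),T(334,127)],8),toworld(ps,[(334,294),(317,367),(289,360),(304,286)],8))
print('base',proj(ps,[[0,0,0],[100,100,0]]))
E
```

```text
[-0.01831854  0.          0.          0.          0.        ] [-0.09674182  0.          0.          0.          0.        ] [[465.41419974   0.         328.49533806]
 [  0.         465.41419974 236.78825239]
 [  0.           0.           1.        ]] [[575.52758864   0.         314.34865172]
 [  0.         575.52758864 241.53280709]
 [  0.           0.           1.        ]] [ 387.08927375  -16.42630946 1064.99053837] [[ 0.03988287  0.97512431 -0.21804114]
 [-0.99920059  0.03832223 -0.0113834 ]
 [-0.00274441  0.21832084  0.97587319]]
circle [[617.32914734  42.12113543   0.        ]] [[620.51022692  45.93604377   0.        ]]
railfar [[552.07229111 103.10971959  14.        ]
 [562.52315241 -31.12592612  14.        ]] [[570.07017358 -24.79715093  14.        ]
 [559.03671444 109.22084868  14.        ]]
railnear [[417.47810473  93.51438981  14.        ]
 [427.87517151 -44.486015    14.        ]] [[437.32523799 -38.98249962  14.        ]
 [425.57115539  95.85051742  14.        ]]
phone corners [[778.8293985   63.09962909   8.        ]
 [798.7010194  -83.27278244   8.        ]
 [726.25805244 -92.83936113   8.        ]
 [709.48952318  54.21716508   8.        ]] [[798.9366487  -77.11582371   8.        ]
 [782.34441501  65.41810566   8.        ]
 [720.30209024  63.02302994   8.        ]
 [734.00531625 -85.04222994   8.        ]]
base [[288.09100312  59.39997779]
 [330.58767946  80.76241374]]
```

```bash
cat >> h.py <<'E'
from scipy.optimize import least_squares, minimize
R2=lambda a:np.array([[np.cos(a),-np.sin(a)],[np.sin(a),np.cos(a)]])
def place(P,pose): # P Nx3 local, pose x,y,yaw
    return np.c_[P[:,:2]@R2(pose[2]).T+pose[:2],P[:,2]]
c,s=np.cos,np.sin
W=np.array([(-75,36),(55,24),(55,15),(75,15),(75,-15),(55,-24),(55,-24),(-75,-36)],float)
def wedge(e=0): 
    w=np.array([(-75-e,36),(55,24),(55,15),(75+e,15),(75+e,-15),(55,-15),(55,-24),(-75-e,-36)],float);return w
def dens(w,n=25): return np.concatenate([w[i]+(w[(i+1)%len(w)]-w[i])*np.linspace(0,1,n)[:,None] for i in range(len(w))])
A5=np.radians(5.3)
def slotpose(left): # in tray frame; yaw of local x
    return np.array([31.5,0,-np.pi/2+A5]) if left else np.array([-31.5,0,np.pi/2+A5])
def traypts():
    P=[]
    for l in(1,0):
        w=dens(wedge(3)); P.append(place(np.c_[w,0*w[:,0]],slotpose(l)))
    t=np.linspace(0,2*np.pi,120); P.append(np.c_[127+49*c(t),49*s(t),0*t])
    return np.concatenate(P)
def fit_tray(ps,g=(494,33,.077)):
    D=[]
    for p in ps:
        gr=cv2.cvtColor(p['color'],cv2.COLOR_BGR2GRAY); bl=cv2.morphologyEx(gr,cv2.MORPH_BLACKHAT,np.ones((7,7)))
        D.append(cv2.distanceTransform((bl<.35*np.percentile(bl,99.5)).astype(np.uint8),cv2.DIST_L2,5))
    P=traypts()
    def r(x):
        o=[]
        for p,d in zip(ps,D):
            uv=proj(p,place(P,x)).astype(np.float32); o.append(cv2.remap(d,uv[:,:1],uv[:,1:],cv2.INTER_LINEAR)[:,0])
        return np.minimum(np.concatenate(o),8)
    f=least_squares(r,g,loss='soft_l1',diff_step=1e-4,x_scale=[1,1,.01]); return f.x,np.mean(f.fun)
def masksolid(p,w,h,pose):
    m=np.zeros((480,640),np.uint8)
    lo=proj(p,place(np.c_[w,0*w[:,0]],pose)); hi=proj(p,place(np.c_[w,0*w[:,0]+h],pose))
    f=lambda q:cv2.fillPoly(m,[np.round(q*16).astype(np.int32)],1,shift=4)
    f(lo);f(hi)
    for i in range(len(w)):
        j=(i+1)%len(w); f(np.array([lo[i],lo[j],hi[j],hi[i]]))
    return m>0
def fit_solid(obs,w,h,g,yaw=True): # obs: list of (picture,mask)
    def cost(v):
        pose=(v[0],v[1],v[2]/100 if yaw else 0)
        return sum((masksolid(p,w,h,pose)^m).sum()/m.sum() for p,m in obs)
    g=np.array([g[0],g[1],g[2]*100]); 
    f=minimize(cost,g,method='Nelder-Mead',options=dict(initial_simplex=g+np.array([[0,0,0],[10,0,0],[0,10,0],[0,0,12]]),xatol=.1,fatol=1e-4))
    return f.x/[1,1,100],f.fun/len(obs)
circ=lambda r:np.c_[r*c(np.linspace(0,6.28,40)),r*s(np.linspace(0,6.28,40))]
def near(p,t,X,r=80,z=20):
    b=[d for d in arm.silhouettes(p,t) if np.hypot(*(toworld(p,d['location'],z)[0]-X)[:2])<r and d['conf']>.2]
    return b[0]['pixels'] if b else None
def where(t,g,cams,r=80):
    w,h=(circ(46),46) if t=='tub' else (wedge(),36)
    X=np.array([g[0],g[1],20]); obs=[(p,near(p,t,X,r)) for p in cams]; obs=[o for o in obs if o[1] is not None]
    if not obs: return None
    each=[fit_solid([o],w,h,g,t!='tub') for o in obs]
    return fit_solid(obs,w,h,g,t!='tub'),each
E
cat > look.py <<'E'
import sys;from h import *
import json
def run(b1=None,b2=None,tub=None,tray=False,names=('top','scene')):
    np.set_printoptions(precision=3,suppress=True)
    P=[snap(n,f'last_{n}.png') for n in names]
    if tray:
        f=[fit_tray(P)]+[fit_tray([p]) for p in P]; print('tray',f); json.dump(list(f[0][0]),open('tray.json','w'))
    T=np.array(json.load(open('tray.json')))
    for n,t,g in(('b1','bottle_1',b1),('b2','bottle_2',b2),('tub','tub',tub)):
        if g is None: continue
        o=where(t,g,P)
        if o is None: print(n,'none');continue
        print(n,'world',o[0],'each',[e[0] for e in o[1]]); x=o[0][0]
        print('   in tray',(x[:2]-T[:2])@R2(T[2]),'deg',np.degrees(x[2]-T[2]))
E
python3 - <<'E'
from look import *
run((490,315,-1.57),(500,-303,1.35),(690,180,0),True)
s=arm.sense();print(s['time_s'])
E
```

```text
tray [(array([492.026,  33.119,   0.077]), np.float32(0.33102083)), (array([491.253,  32.791,   0.077]), np.float32(0.30477148)), (array([492.716,  33.483,   0.077]), np.float32(0.3031711))]
b1 world (array([493.524, 306.506,  -1.433]), np.float64(0.19552426162835942)) each [array([493.978, 306.464,  -1.396]), array([495.389, 305.703,  -1.419])]
   in tray [ 22.559 272.458] deg -86.54245354220333
b2 world (array([ 497.563, -296.249,    1.352]), np.float64(0.147033364152923)) each [array([ 497.491, -296.295,    1.353]), array([ 499.329, -295.963,    1.307])]
   in tray [ -19.858 -328.816] deg 73.06515975591603
tub world (array([680.363, 186.914,   0.044]), np.float64(0.08329276209023045)) each [array([679.503, 186.475,   0.067]), array([680.679, 189.179,  -0.018])]
   in tray [199.628 138.826] deg -1.8943875361198115
1.8
```

```bash
python3 - <<'E'
t=open('h.py').read()
a=t.index("    f=least_squares(r,g,"); b=t.index("\n",a)
t=t[:a]+"""    g=np.array(g)*[1,1,500]; S=np.array([1,1,1/500])
    f=minimize(lambda v:np.sqrt(r(v*S)**2+.25).mean(),g,method='Nelder-Mead',options=dict(initial_simplex=g+np.array([[0,0,0],[6,0,0],[0,6,0],[0,0,15]])))
    return f.x*S,f.fun"""+t[b:]
open('h.py','w').write(t)
E
python3 - <<'E'
from look import *
import json
P=[snap(n) for n in('top','scene')]
f=[fit_tray(P)]+[fit_tray([p]) for p in P]; print(f); T=f[0][0]; json.dump(list(T),open('tray.json','w'))
p=P[0]; k=3
im=cv2.resize(p['color'],None,fx=k,fy=k,interpolation=cv2.INTER_CUBIC)
def dr(w,h,pose,col):
    for z in(0,h):
        q=proj(p,place(np.c_[w,0*w[:,0]+z],pose)); cv2.polylines(im,[np.round((q+.5)*k).astype(int)],True,col,1)
dr(wedge(),36,(493.5,306.5,-1.433),(0,0,255)); dr(wedge(),36,(497.5,-296.3,1.352),(0,0,255)); dr(circ(46),46,(680.4,186.9,0),(0,0,255))
for u in proj(p,place(traypts(),T)): cv2.circle(im,tuple(np.round((u+.5)*k).astype(int)),0,(0,255,0),-1)
im=np.clip(im.astype(float)*1.5,0,255)
a=im[190*3:340*3,150*3:250*3+90*3]; b=im[270*3:325*3,415*3:500*3]
cv2.imwrite('pics/ov.png',cv2.resize(a,(720,568))); 
c2=np.zeros((568+0,720,3)); 
cv2.imwrite('pics/ov2.png',b)
E
```

```text
[(array([4.92038087e+02, 3.32045871e+01, 7.94978290e-02]), np.float64(0.6856687068939209)), (array([4.91365453e+02, 3.23889240e+01, 7.68893120e-02]), np.float64(0.6751712560653687)), (array([4.92653006e+02, 3.44811795e+01, 7.49858653e-02]), np.float64(0.6507949829101562))][ WARN:0@2.275] global loadsave.cpp:1063 imwrite_ Unsupported depth image for selected encoder is fallbacked to CV_8U.
```

View pics/ov.png

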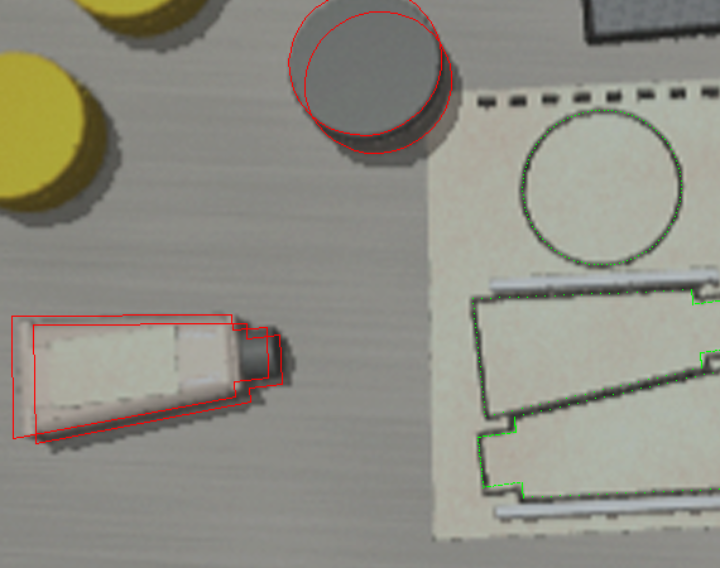

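View pics/ov2.png

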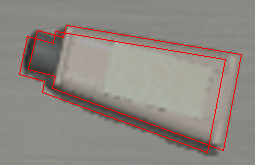

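```bash
cat > go.py <<'E'
import sys;from h import *
# target x y z toolx_yaw_deg
x,y,z,a=map(float,sys.argv[1:5]); s=arm.sense(); R=np.array(s['tcp_rot'])
d=(np.array([x,y,z])-s['position'])@R/1000; cur=np.degrees(np.arctan2(R[1,0],R[0,0]))
print('t %.2f pos %s toolx yaw %.2f  open %.1f F %s'%(s['time_s'],np.round(s['position'],1),cur,s['opening'],np.round(s['contact_force'],1)))
print('shift',np.round(d,4),'spin',round(-((a-cur+180)%360-180),2),'tilt',np.round(R[2],3), 'q',np.round(s['qpos'],2))
E
python3 go.py 493 304 90 97.9; python3 go.py 493 304 15 97.9
```

```text
t 1.90 pos [218.5 612.1 231.3] toolx yaw 160.35  open 85.4 F [-0.1  0.9 -0.2]
shift [-0.3621 -0.1979  0.1413] spin 62.45 tilt [-0. -0. -1.] q [-1.33  0.33  0.04  1.47 -0.01  1.34 -0.06]
t 1.90 pos [218.5 612.1 231.3] toolx yaw 160.35  open 85.4 F [-0.1  0.9 -0.2]
shift [-0.3621 -0.1979  0.2163] spin 62.45 tilt [-0. -0. -1.] q [-1.33  0.33  0.04  1.47 -0.01  1.34 -0.06]
```

```bash
python3 -m creep '[[-0.036,-0.020,0.014,7,1],[-0.072,-0.040,0.028,14,1],[-0.108,-0.060,0.042,21,1],[-0.145,-0.080,0.056,28,1],[-0.181,-0.099,0.07,35,1]]' 40; python3 go.py 493 304 60 97.9
```

```text
time_s: 2.32
position: [350.6, 463.2, 164.1]
tcp_rot: [[-0.574, 0.819, 0.0], [0.819, 0.574, 0.001], [0.0, 0.001, -1.0]]
contact_force: [0.5, 0.4, 0.3]
opening: 85.2
t 2.32 pos [350.6 463.2 164.1] toolx yaw 125.02  open 85.2 F [0.5 0.4 0.3]
shift [-0.2121  0.0253  0.1041] spin 27.12 tilt [ 0.     0.001 -1.   ] q [-1.17  0.24  0.2   1.73 -0.05  1.17 -0.34]
```

```bash
python3 -m creep '[[-0.040,0.005,0.02,7,1],[-0.080,0.010,0.04,14,1],[-0.120,0.015,0.06,21,1],[-0.16,0.02,0.08,27.1,1],[-0.200,0.025,0.1,27.1,1]]' ; python3 go.py 493 304 15 97.9; python3 -c "
from look import *
run((495,304,-1.42))
a=cv2.imread('pics/last_top.png')[230:340,140:280];b=cv2.imread('pics/last_scene.png')[130:240,400:540]
cv2.imwrite('pics/c.png',cv2.resize(np.hstack([a,b]),None,fx=2.8,fy=2.8,interpolation=2))"
```

```text
time_s: 2.73
position: [475.8, 324.7, 71.8]
tcp_rot: [[-0.131, 0.991, 0.001], [0.991, 0.131, 0.001], [0.001, 0.001, -1.0]]
contact_force: [1.0, 1.2, -0.3]
opening: 85.4
t 2.73 pos [475.8 324.7  71.8] toolx yaw 97.53  open 85.4 F [ 1.   1.2 -0.3]
shift [-0.0229  0.0143  0.0568] spin -0.37 tilt [ 0.001  0.001 -1.   ] q [-0.97  0.33  0.35  1.84 -0.14  0.99 -0.43]
b1 world (array([495.23 , 303.373,  -1.423]), np.float64(0.39416398784947504)) each [array([495.163, 295.744,  -1.451]), array([497.425, 304.982,  -1.397])]
   in tray [ 24.637 269.061] deg -86.10914782428198
```

View pics/c.png

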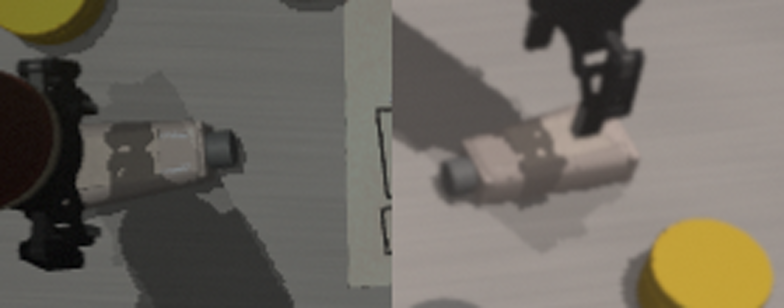

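```bash
python3 -m creep '[[-0.012,0.008,0.0,0,1],[-0.023,0.016,0.0,0,1],[-0.023,0.016,0.02,0,1],[-0.023,0.016,0.04,0,1],[-0.023,0.016,0.056,0,1]]' 40; python3 go.py 494 303 15 97.9
```

```text
time_s: 3.35
position: [493.4, 306.3, 15.6]
tcp_rot: [[-0.138, 0.99, -0.0], [0.99, 0.138, 0.001], [0.001, 0.0, -1.0]]
contact_force: [0.3, 0.4, 0.7]
opening: 85.1
t 3.35 pos [493.4 306.3  15.6] toolx yaw 97.94  open 85.1 F [0.3 0.4 0.7]
shift [-0.0034  0.0001  0.0006] spin 0.04 tilt [ 0.001  0.    -1.   ] q [-0.92  0.42  0.35  1.87 -0.18  0.89 -0.35]
```

```bash
python3 -m creep '[[0,0,0,0,0.5],[0,0,0,0,0.2],[0,0,0,0,-1],[0,0,0,0,-1],[0,0,0,0,-1]]' 30;python3 -m creep '[[0,0,0,0,-1],[0,0,0,0,-1],[0,0,0,0,-1],[0,0,0,0,-1],[0,0,0,0,-1]]' 30; python3 go.py 494 303 15 97.9; python3 -c "
from look import *
P=[snap('top'),snap('scene')]
a=P[0]['color'][230:340,140:280];b=P[1]['color'][130:240,400:540]
cv2.imwrite('pics/d.png',cv2.resize(np.hstack([a,b]),None,fx=2.8,fy=2.8,interpolation=2))"
```

```text
time_s: 3.77
position: [493.6, 307.2, 16.7]
tcp_rot: [[-0.139, 0.99, 0.001], [0.99, 0.139, 0.003], [0.003, 0.001, -1.0]]
contact_force: [-0.5, 0.7, 2.4]
opening: 59.3
time_s: 4.18
position: [493.5, 307.1, 16.8]
tcp_rot: [[-0.139, 0.99, 0.001], [0.99, 0.139, 0.003], [0.003, 0.001, -1.0]]
contact_force: [-1.0, -0.7, -1.3]
opening: 59.3
t 4.18 pos [493.5 307.1  16.8] toolx yaw 97.97  open 59.3 F [-1.  -0.7 -1.3]
shift [-0.0042 -0.0001  0.0017] spin 0.07 tilt [ 0.003  0.001 -1.   ] q [-0.92  0.41  0.35  1.87 -0.18  0.89 -0.35]
```

View pics/d.png

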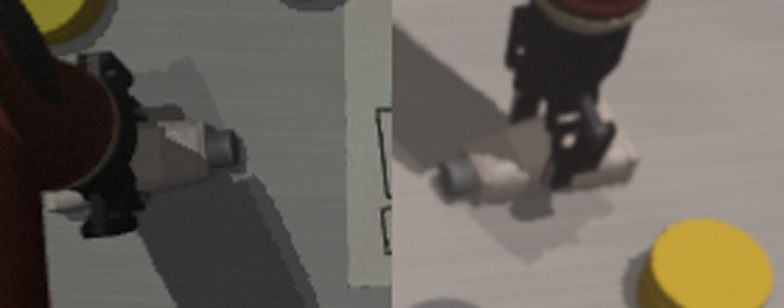

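```bash
python3 go.py 508 235 16.8 99.8
```

```text
t 4.28 pos [493.6 307.2  16.8] toolx yaw 97.97  open 59.0 F [-0.7 -0.9 -1.2]
shift [-0.0735  0.0043 -0.0002] spin -1.83 tilt [ 0.003  0.001 -1.   ] q [-0.92  0.41  0.35  1.87 -0.18  0.89 -0.35]
```

```bash
python3 -m creep '[[-0.008,0.0005,0,-0.3,-1],[-0.022,0.001,0,-0.8,-1],[-0.037,0.002,0,-1.2,-1],[-0.050,0.003,0,-1.5,-1],[-0.062,0.004,0,-1.8,-1]]' 30;  python3 -c "
from look import *
run((510,245,-1.40))
a=cv2.imread('pics/last_top.png')[230:340,160:350];b=cv2.imread('pics/last_scene.png')[130:240,320:510]
cv2.imwrite('pics/e.png',cv2.resize(np.vstack([a,b]),None,fx=2.7,fy=2.7,interpolation=2))";python3 go.py 508 235 16.8 99.8
```

```text
time_s: 4.7
position: [506.6, 245.1, 16.8]
tcp_rot: [[-0.17, 0.985, 0.001], [0.985, 0.17, 0.003], [0.003, 0.002, -1.0]]
contact_force: [-0.7, 1.2, -1.8]
opening: 59.1
b1 world (array([507.002, 239.672,  -1.394]), np.float64(1.111942074886336)) each [array([507.048, 232.974,  -1.285]), array([510.441, 244.001,  -1.339])]
   in tray [ 31.313 204.627] deg -84.4214931094291
t 4.90 pos [506.5 245.8  16.8] toolx yaw 99.70  open 59.3 F [-0.3 -1.2 -0.6]
shift [-0.0109 -0.0003 -0.0001] spin -0.1 tilt [ 0.002  0.002 -1.   ] q [-0.83  0.38  0.36  1.91 -0.18  0.87 -0.22]
```

View pics/e.png

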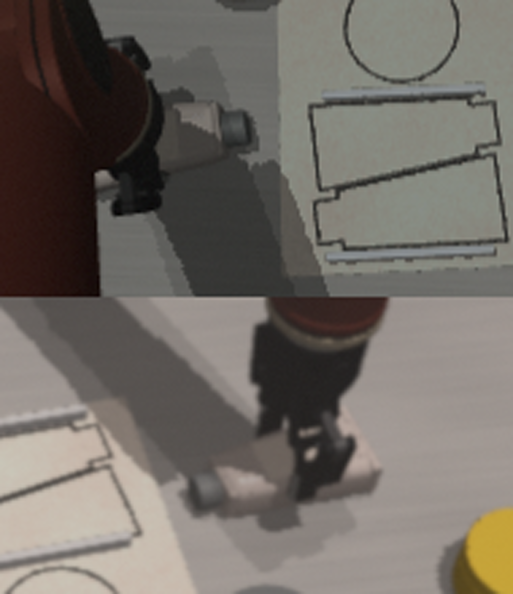

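Run:
```python
import json
from h import *
pt=snap('top');ps=snap('scene')
A=toworld(pt,(277.4,252.3),18)[0];B=toworld(ps,(202,389.8),18)[0]
T=np.array(json.load(open('tray.json')))
s=arm.sense()
for X in(A,B,s['position']): print(X,'tray',(X[:2]-T[:2])@R2(T[2]))
```

```text
[520.12588959 164.36487314  18.        ] tray [ 38.41507177 128.51547589]
[523.33951474 163.7075217   18.        ] tray [ 41.56634437 127.60499334]
[506.23539193 246.74567961  16.75079477] tray [ 31.11064347 211.73920164]
```

```bash
python3 go.py 514.5 142 16.8 99.8
```

```text
t 5.00 pos [506.2 246.7  16.8] toolx yaw 99.79  open 59.1 F [ 0.4 -2.6  0.5]
shift [-0.1046 -0.0097 -0.0003] spin -0.01 tilt [ 0.003  0.002 -1.   ] q [-0.83  0.38  0.36  1.91 -0.18  0.87 -0.22]
```

```bash
python3 -m creep '[[-0.012,-0.001,0,0,-1],[-0.032,-0.003,0,0,-1],[-0.054,-0.005,0,0,-1],[-0.076,-0.007,0,0,-1],[-0.098,-0.009,0,0,-1]]' 30; python3 go.py 519 90 16.8 99.8
```

```text
time_s: 5.42
position: [513.3, 149.2, 16.6]
tcp_rot: [[-0.172, 0.985, 0.0], [0.985, 0.172, 0.005], [0.005, 0.001, -1.0]]
contact_force: [-1.4, 6.5, 3.1]
opening: 59.6
t 5.42 pos [513.3 149.2  16.6] toolx yaw 99.90  open 59.6 F [-1.4  6.5  3.1]
shift [-0.0593 -0.0046 -0.0005] spin 0.1 tilt [ 0.005  0.001 -1.   ] q [-0.71  0.34  0.4   1.98 -0.18  0.85 -0.04]
```

```bash
python3 -m creep '[[-0.014,-0.001,0,0,-1],[-0.028,-0.002,0,0,-1],[-0.042,-0.003,0,0,-1],[-0.056,-0.004,0,0,-1],[-0.066,-0.005,0,0,-1]]' 40; python3 go.py 521.7 52 16.8 99.8;  python3 -c "
import json
from look import *
T=np.array(json.load(open('tray.json')));s=arm.sense();print((np.array(s['position'])[:2]-T[:2])@R2(T[2]))"
```

```text
time_s: 5.83
position: [518.9, 84.9, 16.7]
tcp_rot: [[-0.174, 0.985, -0.001], [0.985, 0.174, 0.008], [0.008, 0.0, -1.0]]
contact_force: [-4.2, 9.3, 5.4]
opening: 58.9
t 5.83 pos [518.9  84.9  16.7] toolx yaw 100.00  open 58.9 F [-4.2  9.3  5.4]
shift [-0.0329 -0.0029 -0.0004] spin 0.2 tilt [ 0.008  0.    -1.   ] q [-0.61  0.32  0.42  2.   -0.19  0.85  0.09]
[30.85080731 49.3935619 ]
```

```bash
python3 -m creep '[[-0.010,-0.0012,0,0.1,-1],[-0.018,-0.002,0,0.1,-1],[-0.025,-0.003,0,0.2,-1],[-0.031,-0.0035,0,0.2,-1],[-0.033,-0.0035,0,0.2,-1]]' 40; python3 go.py 521.7 52 16.8 99.8;  python3 -c "
import json
from look import *
T=np.array(json.load(open('tray.json')));s=arm.sense();print((np.array(s['position'])[:2]-T[:2])@R2(T[2]))
P=[snap('top','last_top.png'),snap('scene','last_scene.png')]
a=P[0]['color'][230:340,230:400];b=P[1]['color'][150:260,255:425]
cv2.imwrite('pics/f.png',cv2.resize(np.vstack([a,b]),None,fx=2.7,fy=2.7,interpolation=2))"
```

```text
time_s: 6.25
position: [521.5, 51.1, 16.7]
tcp_rot: [[-0.169, 0.986, -0.001], [0.986, 0.169, 0.008], [0.008, 0.001, -1.0]]
contact_force: [-1.0, 5.4, 5.1]
opening: 58.9
t 6.25 pos [521.5  51.1  16.7] toolx yaw 99.76  open 58.9 F [-1.   5.4  5.1]
shift [ 0.0008  0.0004 -0.0001] spin -0.04 tilt [ 0.008  0.001 -1.   ] q [-0.56  0.32  0.44  2.01 -0.19  0.85  0.16]
[30.76861724 15.54749891]
```

View pics/f.png

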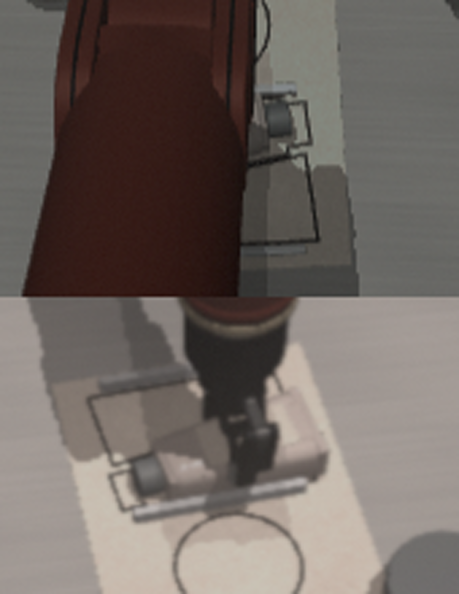

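Run:
```python
import json
from h import *
pt=snap('top');ps=snap('scene')
T=np.array(json.load(open('tray.json')));s=arm.sense()
for X in(toworld(pt,(274.1,337.8),18)[0],toworld(ps,(215.9,303.5),18)[0],s['position']): print((X[:2]-T[:2])@R2(T[2]))
for p in(pt,ps): # target tip/cap edges at z 18
    q=place(np.array([[75,-15,18],[75,0,18],[75,15,18.],[75,0,0]]),slotpose(1)); print(proj(p,place(q,T)))
```

```text
[ 38.23359358 -65.1700158 ]
[ 39.2032483  -62.24268198]
[30.80110323 15.51589571]
[[342.90692886 280.38637924]
 [341.99079801 273.8479073 ]
 [341.08012519 267.34882316]
 [341.79094066 274.94674196]]
[[295.63912506 211.17482356]
 [297.66812539 216.60260918]
 [299.72441877 222.10301145]
 [297.80701307 221.57355744]]
```

```bash
python3 -m creep '[[-0.004,-0.0003,0,0,-1],[-0.008,-0.0006,0,0,-1],[-0.0105,-0.0008,0,0,-1],[-0.0105,-0.0008,0,0,-1],[-0.0105,-0.0008,0,0,-1]]' 40; python3 go.py 522.3 40.6 16.8 99.8; python3 -m creep '[[0,0,0,0,0.5],[0,0,0,0,0.7],[0,0,0,0,1],[0,0,0,0,1],[0,0,-0.01,0,1]]'; python3 -m creep '[[0,0,-0.02,0,1],[0,0,-0.05,0,1],[0,0,-0.09,0,1],[0,0,-0.125,0,1],[0,0,-0.125,0,1]]'
```

```text
time_s: 6.87
position: [522.7, 40.2, 16.7]
tcp_rot: [[-0.169, 0.986, -0.0], [0.986, 0.169, 0.006], [0.006, 0.001, -1.0]]
contact_force: [-0.5, 0.9, 4.7]
opening: 58.6
t 6.87 pos [522.7  40.2  16.7] toolx yaw 99.75  open 58.6 F [-0.5  0.9  4.7]
shift [ 0.0005 -0.0003 -0.0001] spin -0.05 tilt [ 0.006  0.001 -1.   ] q [-0.54  0.32  0.44  2.01 -0.19  0.85  0.18]
time_s: 7.28
position: [521.3, 39.9, 25.4]
tcp_rot: [[-0.169, 0.986, -0.003], [0.986, 0.169, 0.005], [0.006, -0.002, -1.0]]
contact_force: [-0.4, -0.5, -0.2]
opening: 85.8
time_s: 7.7
position: [525.4, 39.1, 158.0]
tcp_rot: [[-0.169, 0.986, 0.007], [0.986, 0.168, 0.008], [0.007, 0.008, -1.0]]
contact_force: [1.3, -0.4, 0.3]
opening: 85.4
```

```bash
python3 go.py 498 -250 130 -102.5; python3 go.py 498 -250 130 77.5; python3 go.py 498 -302 60 77.5
```

```text
t 7.70 pos [525.4  39.1 158. ] toolx yaw 99.70  open 85.4 F [ 1.3 -0.4  0.3]
shift [-0.2806 -0.0759  0.0255] spin -157.8 tilt [ 0.007  0.008 -1.   ] q [-0.6   0.13  0.48  1.89 -0.08  1.13  0.08]
t 7.70 pos [525.4  39.1 158. ] toolx yaw 99.70  open 85.4 F [ 1.3 -0.4  0.3]
shift [-0.2806 -0.0759  0.0255] spin 22.2 tilt [ 0.007  0.008 -1.   ] q [-0.6   0.13  0.48  1.89 -0.08  1.13  0.08]
t 7.70 pos [525.4  39.1 158. ] toolx yaw 99.70  open 85.4 F [ 1.3 -0.4  0.3]
shift [-0.3323 -0.0852  0.095 ] spin 22.2 tilt [ 0.007  0.008 -1.   ] q [-0.6   0.13  0.48  1.89 -0.08  1.13  0.08]
```

```bash
python3 -m creep '[[-0.03,-0.008,0,4,1],[-0.068,-0.017,0,10,1],[-0.106,-0.027,0.01,16,1],[-0.144,-0.036,0.02,22,1],[-0.182,-0.046,0.03,22.2,1]]'; python3 go.py 492 -318 70 77.5
```

```text
time_s: 8.12
position: [510.8, -149.5, 127.1]
tcp_rot: [[0.223, 0.975, 0.008], [0.975, -0.223, 0.008], [0.01, 0.006, -1.0]]
contact_force: [1.3, 0.9, -0.1]
opening: 85.4
t 8.12 pos [ 510.8 -149.5  127.1] toolx yaw 77.14  open 85.4 F [ 1.3  0.9 -0.1]
shift [-0.1691  0.0188  0.0555] spin -0.36 tilt [ 0.01   0.006 -1.   ] q [-0.38  0.19  0.65  1.91 -0.15  1.07  0.11]
```

```bash
python3 -m creep '[[-0.038,0.004,0.01,0,1],[-0.076,0.008,0.02,0,1],[-0.114,0.012,0.035,-0.3,1],[-0.15,0.016,0.05,-0.3,1],[-0.169,0.019,0.055,-0.3,1]]'; python3 -c "
from look import *
run((497.5,-294,1.35),names=('scene','top'))"; python3 go.py 492 -318 14 77.5
```

```text
time_s: 8.53
position: [489.6, -322.3, 69.4]
tcp_rot: [[0.221, 0.975, 0.006], [0.975, -0.221, 0.007], [0.008, 0.005, -1.0]]
contact_force: [-0.3, 0.4, 0.6]
opening: 85.2
b1 world (array([ 502.629, -292.059,    1.369]), np.float64(0.420429810073083)) each [array([ 501.421, -290.946,    1.289]), array([ 502.728, -292.242,    1.368])]
   in tray [ -15.274 -325.078] deg 73.88698607549601
t 8.73 pos [ 492.  -318.2   70.8] toolx yaw 77.37  open 85.6 F [ 0.8  0.8 -1.3]
shift [-0.0004 -0.0004  0.0568] spin -0.13 tilt [ 0.01   0.006 -1.   ] q [-0.06  0.4   0.69  1.83 -0.31  1.01  0.54]
```

```bash
python3 -m creep '[[0,0.002,0.0,0,1],[0,0.002,0.02,0,1],[0,0.002,0.04,0,1],[0,0.002,0.056,0,1],[0,0.002,0.056,0,1]]'; python3 -m creep '[[0,0,0,0,0.5],[0,0,0,0,0.3],[0,0,0,0,-1],[0,0,0,0,-1],[0,0,0,0,-1]]' 40;python3 -m creep '[[0,0,0,0,-1],[0,0,0,0,-1],[0,0,0,0,-1],[0,0,0,0,-1],[0,0,0,0,-1]]' 40
```

```text
time_s: 9.15
position: [494.0, -315.1, 12.6]
tcp_rot: [[0.216, 0.976, 0.005], [0.976, -0.216, 0.011], [0.012, 0.003, -1.0]]
contact_force: [-0.4, 0.3, 1.3]
opening: 85.4
time_s: 9.57
position: [495.1, -314.4, 14.0]
tcp_rot: [[0.215, 0.977, 0.007], [0.977, -0.215, 0.012], [0.013, 0.004, -1.0]]
contact_force: [-1.9, 4.5, 7.9]
opening: 61.8
time_s: 9.98
position: [495.1, -314.5, 14.1]
tcp_rot: [[0.215, 0.977, 0.007], [0.977, -0.215, 0.012], [0.013, 0.004, -1.0]]
contact_force: [-0.1, 0.4, -0.7]
opening: 61.8
```

```bash
python3 go.py 480 -188.4 14.1 99.8; python3 -c "
from look import *
run((523,36,-1.40))"
```

```text
t 9.98 pos [ 495.1 -314.5   14.1] toolx yaw 77.58  open 61.8 F [-0.1  0.4 -0.7]
shift [ 0.1199 -0.0419  0.0014] spin -22.22 tilt [ 0.013  0.004 -1.   ] q [-0.02  0.48  0.64  1.86 -0.38  0.92  0.59]
b1 world (array([524.957,  36.597,  -1.356]), np.float64(0.1694008381789085)) each [array([524.167,  37.035,  -1.392]), array([521.155,  38.999,  -1.312])]
   in tray [33.084  0.768] deg -82.22454868375424
```

```bash
python3 -m creep '[[0.008,-0.003,0,-2,-1],[0.022,-0.008,0,-5,-1],[0.036,-0.013,0,-9,-1],[0.050,-0.018,0,-13,-1],[0.060,-0.021,0,-16,-1]]' 40; python3 go.py 480 -188.4 14.1 99.8
```

```text
time_s: 10.6
position: [486.9, -248.3, 14.5]
tcp_rot: [[-0.071, 0.997, 0.006], [0.997, 0.071, 0.013], [0.013, 0.007, -1.0]]
contact_force: [0.6, -0.5, -3.2]
opening: 62.2
t 10.60 pos [ 486.9 -248.3   14.5] toolx yaw 94.08  open 62.2 F [ 0.6 -0.5 -3.2]
shift [ 0.0603 -0.0026  0.0011] spin -5.72 tilt [ 0.013  0.007 -1.   ] q [-0.1   0.39  0.59  1.96 -0.3   0.87  0.72]
```

```bash
python3 -m creep '[[0.010,-0.0005,0.0008,-1,-1],[0.024,-0.001,0.001,-3,-1],[0.038,-0.0016,0.001,-5,-1],[0.050,-0.002,0.001,-5.7,-1],[0.058,-0.0025,0.001,-5.7,-1]]' 40; python3 go.py 480 -188.4 14.1 99.8; python3 -c "
import json
from look import *
run((477,-173,1.74))
T=np.array(json.load(open('tray.json')));s=arm.sense();print((np.array(s['position'])[:2]-T[:2])@R2(T[2]))
P=[cv2.imread('pics/last_%s.png'%n) for n in('top','scene')]
a=P[0][220:350,260:470];b=P[1][150:280,195:405]
cv2.imwrite('pics/g.png',cv2.resize(np.vstack([a,b]),None,fx=2.3,fy=2.3,interpolation=2))"
```

```text
time_s: 11.02
position: [480.2, -188.6, 14.2]
tcp_rot: [[-0.172, 0.985, 0.006], [0.985, 0.172, 0.014], [0.012, 0.008, -1.0]]
contact_force: [0.4, -0.6, 0.3]
opening: 61.8
t 11.02 pos [ 480.2 -188.6   14.2] toolx yaw 99.91  open 61.8 F [ 0.4 -0.6  0.3]
shift [ 0.0003 -0.0001  0.0001] spin 0.11 tilt [ 0.012  0.008 -1.   ] q [-0.19  0.33  0.56  2.03 -0.25  0.84  0.69]
b1 world (array([ 480.151, -167.994,    1.812]), np.float64(1.0297711959356084)) each [array([ 478.941, -169.967,    1.8  ]), array([ 479.989, -169.257,    1.681])]
   in tray [ -27.828 -199.619] deg 99.24655326375516
[ -29.381 -221.174]
```

View pics/g.png

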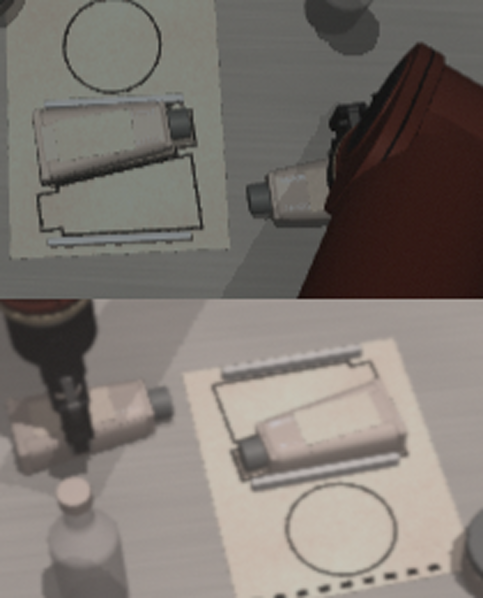

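Run:
```python
import json
from h import *
pt=snap('top');ps=snap('scene')
T=np.array(json.load(open('tray.json')));s=arm.sense()
for X in(toworld(pt,(307,367.2),18)[0],toworld(ps,(194.8,269.8),18)[0],s['position']): print((X[:2]-T[:2])@R2(T[2]))
```

```text
[ -38.22898778 -127.45418991]
[ -31.7870489  -122.25889998]
[ -29.37951727 -221.99397401]
```

```bash
python3 go.py 469.3 -51.5 14.2 99.85;  python3 -m creep '[[0.012,0.001,0,0,-1],[0.028,0.0025,0.0003,0,-1],[0.046,0.004,0.0003,0,-1],[0.064,0.0055,0.0003,0,-1],[0.078,0.007,0.0003,0,-1]]' 40; python3 go.py 469.3 -51.5 14.2 99.85
```

```text
t 11.32 pos [ 480.4 -190.4   14.2] toolx yaw 99.76  open 61.8 F [-0.2  3.9  3.2]
shift [0.1388 0.0126 0.0018] spin -0.09 tilt [ 0.013  0.008 -1.   ] q [-0.19  0.33  0.56  2.03 -0.25  0.84  0.69]
time_s: 11.73
position: [473.5, -112.2, 14.4]
tcp_rot: [[-0.168, 0.986, 0.005], [0.986, 0.168, 0.013], [0.012, 0.007, -1.0]]
contact_force: [0.1, -0.6, -2.1]
opening: 62.1
t 11.73 pos [ 473.5 -112.2   14.4] toolx yaw 99.69  open 62.1 F [ 0.1 -0.6 -2.1]
shift [0.0606 0.0061 0.001 ] spin -0.16 tilt [ 0.012  0.007 -1.   ] q [-0.33  0.26  0.54  2.1  -0.2   0.82  0.5 ]
```

```bash
python3 -m creep '[[0.010,0.001,0.0004,-0.1,-1],[0.024,0.0025,0.0008,-0.1,-1],[0.038,0.004,0.001,-0.1,-1],[0.050,0.005,0.0012,-0.1,-1],[0.058,0.006,0.0013,-0.1,-1]]' 40; python3 -c "
import json
from look import *
T=np.array(json.load(open('tray.json')));s=arm.sense();print((np.array(s['position'])[:2]-T[:2])@R2(T[2]))"; python3 -m creep '[[0,0,0,0,0],[0,0,0,0,0.8],[0,0,0,0,0.8],[0,0,0,0,0.8],[0,0,0,0,0.8]]'; python3 -m creep '[[0,0,-0.03,0,0.8],[0,0,-0.065,0,0.8],[-0.03,0,-0.08,0,0.5],[-0.065,0,-0.08,0,0],[-0.1,0,-0.08,0,0]]'
```

```text
time_s: 12.15
position: [470.1, -54.6, 14.1]
tcp_rot: [[-0.169, 0.986, 0.006], [0.986, 0.169, 0.012], [0.011, 0.008, -1.0]]
contact_force: [0.5, -4.2, 3.2]
opening: 61.7
[-28.82372001 -85.77296863]
time_s: 12.57
position: [470.0, -55.2, 14.0]
tcp_rot: [[-0.168, 0.986, 0.006], [0.986, 0.168, 0.012], [0.011, 0.008, -1.0]]
contact_force: [0.7, 0.4, 0.5]
opening: 76.8
time_s: 12.98
position: [487.6, -155.6, 94.5]
tcp_rot: [[-0.17, 0.985, 0.009], [0.985, 0.17, 0.012], [0.011, 0.011, -1.0]]
contact_force: [-0.0, 0.3, -0.6]
opening: 43.2
```

```bash
python3 go.py 485 -152 6 99.85; python3 -c "
from look import *
run((523,36,-1.40),(466,-34,1.743))"
```

```text
t 12.98 pos [ 487.6 -155.6   94.5] toolx yaw 99.81  open 43.2 F [-0.   0.3 -0.6]
shift [ 0.0031 -0.0029  0.0885] spin -0.04 tilt [ 0.011  0.011 -1.   ] q [-0.33  0.19  0.62  1.99 -0.15  1.    0.53]
b1 world (array([525.441,  38.608,  -1.34 ]), np.float64(0.16100280020152077)) each [array([524.582,  35.582,  -1.341]), array([523.797,  38.548,  -1.323])]
   in tray [33.727  2.734] deg -81.32592149053762
b2 world (array([467.79 , -36.277,   1.723]), np.float64(0.111857041451179)) each [array([467.563, -37.384,   1.726]), array([470.394, -35.64 ,   1.713])]
   in tray [-29.69  -67.336] deg 94.15098130868549
```

```bash
python3 -m creep '[[0,-0.003,0.02,0,0],[0,-0.003,0.045,0,0],[0.001,-0.003,0.07,0,0],[0.002,-0.003,0.085,0,0],[0.003,-0.003,0.087,0,0]]'; python3 -c "
import json
from look import *
T=np.array(json.load(open('tray.json')));s=arm.sense();R=R2(T[2])
print((np.array(s['position'])[:2]-T[:2])@R, s['position'])
u=np.array([-.0924,.9957])
for y,x0 in((0,-31.5),(-8,-31.5)):
    q=np.array([x0,y])-86*u; w=T[:2]+R@q; print(y,q,w)"; python3 go.py 476.5 -55.5 8 99.85
```

```text
time_s: 13.7
position: [481.0, -148.4, 2.8]
tcp_rot: [[-0.171, 0.985, 0.0], [0.985, 0.171, 0.013], [0.013, 0.002, -1.0]]
contact_force: [0.1, 0.8, 0.1]
opening: 42.6
[ -25.44833368 -180.11691812] [ 480.97395288 -148.3644268     2.81831024]
0 [-23.5536 -85.6302] [475.35912297 -54.02565639]
-8 [-23.5536 -93.6302] [475.99443592 -62.00039008]
t 13.70 pos [ 481.  -148.4    2.8] toolx yaw 99.85  open 42.6 F [0.1 0.8 0.1]
shift [ 0.0923  0.0115 -0.004 ] spin -0.0 tilt [ 0.013  0.002 -1.   ] q [-0.28  0.33  0.58  2.07 -0.26  0.82  0.62]
```

```bash
python3 -m creep '[[0.006,0.002,-0.003,0,0],[0.014,0.003,-0.003,0,0],[0.022,0.0038,-0.003,0,0],[0.030,0.0047,-0.003,0,0],[0.038,0.0055,-0.003,0,0]]'; python3 go.py 476.3 -62 7 99.85
```

```text
time_s: 14.12
position: [480.7, -109.2, 7.3]
tcp_rot: [[-0.172, 0.985, 0.002], [0.985, 0.171, 0.013], [0.013, 0.004, -1.0]]
contact_force: [-0.3, -3.5, 1.2]
opening: 42.8
t 14.12 pos [ 480.7 -109.2    7.3] toolx yaw 99.88  open 42.8 F [-0.3 -3.5  1.2]
shift [0.0472 0.0038 0.0009] spin 0.03 tilt [ 0.013  0.004 -1.   ] q [-0.36  0.3   0.57  2.09 -0.24  0.81  0.52]
```

```bash
python3 -m creep '[[0.009,0.001,0,0,0],[0.018,0.002,0.000,0,0],[0.027,0.003,0.000,0,0],[0.034,0.0038,0.000,0,0],[0.037,0.004,0.000,0,0]]'; python3 go.py 476.3 -62 7 99.85; python3 -c "
from look import *
run((523,36,-1.40),(468,20,1.743))"
```

```text
time_s: 14.53
position: [478.5, -70.8, 7.9]
tcp_rot: [[-0.173, 0.985, 0.003], [0.985, 0.173, 0.013], [0.013, 0.005, -1.0]]
contact_force: [0.1, -2.9, 2.3]
opening: 42.7
t 14.53 pos [478.5 -70.8   7.9] toolx yaw 99.94  open 42.7 F [ 0.1 -2.9  2.3]
shift [ 0.0091 -0.0006  0.0011] spin 0.09 tilt [ 0.013  0.005 -1.   ] q [-0.43  0.27  0.56  2.11 -0.22  0.81  0.43]
b1 world (array([495.069,  16.086,  -0.542]), np.float64(1.0873105076933065)) each [array([466.628,   9.617,  -1.102]), array([524.128,  38.85 ,  -1.318])]
   in tray [  1.662 -17.305] deg -35.59691112798849
b2 world (array([471.197,  56.485,   1.448]), np.float64(1.0716806610544842)) each [array([456.218,  38.751,   1.766]), array([521.605,  46.156,   1.614])]
   in tray [-18.927  24.862] deg 78.39882713423489
```

```bash
sed -i "s/    return b\[0\]\['pixels'\] if b else None/    b.sort(key=lambda d:np.hypot(*(toworld(p,d['location'],z)[0]-X)[:2])); return b[0]['pixels'] if b else None/" h.py
python3 -m creep '[[0.004,-0.0001,0,0,0],[0.008,-0.0002,0.000,0,0],[0.0105,-0.0003,0.000,0,0],[0.0105,-0.0003,0.000,0,0],[0.0105,-0.0003,0.000,0,0]]'; python3 go.py 475.4 -54 7 99.85; python3 -c "
import json
from look import *
run((523,36,-1.40),(464,22,1.743))
T=np.array(json.load(open('tray.json')));s=arm.sense();R=R2(T[2])
print((np.array(s['position'])[:2]-T[:2])@R)
P=[cv2.imread('pics/last_%s.png'%n) for n in('top','scene')]
a=P[0][235:335,260:370];b=P[1][155:255,270:380]
cv2.imwrite('pics/i.png',cv2.resize(np.hstack([a,b]),None,fx=3.6,fy=3.6,interpolation=2))"
```

```text
time_s: 15.25
position: [475.8, -61.4, 7.7]
tcp_rot: [[-0.172, 0.985, 0.001], [0.985, 0.172, 0.014], [0.013, 0.004, -1.0]]
contact_force: [-0.4, 0.2, -0.4]
opening: 42.6
t 15.25 pos [475.8 -61.4   7.7] toolx yaw 99.89  open 42.6 F [-0.4  0.2 -0.4]
shift [0.0073 0.0009 0.0008] spin 0.04 tilt [ 0.013  0.004 -1.   ] q [-0.45  0.27  0.55  2.12 -0.21  0.8   0.41]
b1 world (array([523.546,  41.074,  -1.37 ]), np.float64(0.24298464687239557)) each [array([522.762,  37.261,  -1.375]), array([525.638,  38.6  ,  -1.332])]
   in tray [32.033  5.343] deg -83.07309015602279
b2 world (array([460.585,  26.345,   1.715]), np.float64(0.6386018885005684)) each [array([459.002,  31.455,   1.736]), array([457.361,  33.042,   1.875])]
   in tray [-31.898  -4.34 ] deg 93.7313949214047
[-23.694 -93.515]
```

View pics/i.png

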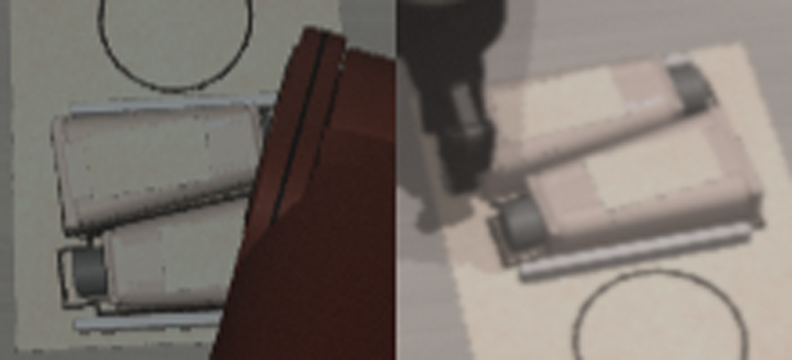

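Run:
```python
import json
from h import *
pt=snap('top');ps=snap('scene')
T=np.array(json.load(open('tray.json')))
L=dict(tip18=[75,0,18],tip36=[75,0,33],baseL36=[-75,36,36],baseR36=[-75,-36,36],baseL0=[-75,36,0],baseR0=[-75,-36,0])
for l in(1,0):
  for k,v in L.items():
    X=place(place(np.array([v],float),slotpose(l)),T)
    print(l,k,'top',np.round((proj(pt,X)[0]+.5-[260,235])*3.6,1),'scene',np.round((proj(ps,X)[0]+.5-[270,155])*3.6+[396,0],1))
```

```text
1 tip18 top [297.  141.7] scene [497.4 223.6]
1 tip36 top [297.6 138.3] scene [497.  208.3]
1 baseL36 top [ 50.5 112.2] scene [760.6 191.1]
1 baseR36 top [ 63.  227.5] scene [718.1 100.1]
1 baseL0 top [ 57.1 121. ] scene [755.3 227.4]
1 baseR0 top [ 69.3 232.7] scene [714.  137.4]
0 tip18 top [ 61.6 274.4] scene [709.9  84.6]
0 tip36 top [ 58.8 272.8] scene [711.6  68.8]
0 baseL36 top [310.7 299.1] scene [459.3  78.4]
0 baseR36 top [294.3 181.6] scene [493.3 168. ]
0 baseL0 top [308.7 301.9] scene [461.1 116. ]
0 baseR0 top [293.  188.2] scene [494.4 204.7]
```

```bash
python3 -m creep '[[0.0015,0.0001,0,0,0],[0.003,0.0002,0.000,0,0],[0.0045,0.0003,0.000,0,0],[0.005,0.0004,0.000,0,0],[0.005,0.0004,0.000,0,0]]'; python3 go.py 475.4 -54 7 99.85; python3 -m creep '[[-0.01,0,0,0,0],[-0.035,0,0,0,0],[-0.05,0,-0.02,0,0],[-0.08,0,-0.06,0,0],[-0.11,0,-0.09,0,0]]';python3 -m creep '[[-0.03,0,0,0,0],[-0.06,0,0,0,0],[-0.09,0,0,0,0],[-0.12,0,0,0,0],[-0.12,0,0,0,0]]'
cat > fitb.py <<'E'
from h import *; import json
# refine bottles jointly: white+cap mask vs model, from saved masks of both
np.set_printoptions(precision=2,suppress=True)
def tips(names=('top','scene')):
    T=np.array(json.load(open('tray.json')))
    P=[snap(n,f'last_{n}.png') for n in names]
    for p in P:
        for l in(1,0):
            g=place(np.array([[0,0,0.]]),slotpose(l)); w=place(g,T)[0]; pose=(w[0],w[1],slotpose(l)[2]+T[2])
            m=near(p,'bottle_1',np.array([w[0],w[1],20]),45)
            if m is None: print('none');continue
            x,f=fit_solid([(p,m)],wedge(),36,pose); print('slot',l,(x[:2]-T[:2])@R2(T[2]),'yaw err',np.degrees(x[2]-pose[2]),'cost',f)
    return P,T
E
python3 - <<'E'
from fitb import *
P,T=tips()
o=[]
for p in P:
    k=4; im=cv2.resize(p['color'],None,fx=k,fy=k,interpolation=cv2.INTER_CUBIC)
    im=np.clip(im*1.4,0,255).astype(np.uint8)
    for l in(1,0):
        w=wedge()
        for z,col in((0,(0,255,0)),(36,(0,0,255))):
            q=proj(p,place(place(np.c_[w,0*w[:,0]+z],slotpose(l)),T)); cv2.polylines(im,[np.round((q+.5)*k).astype(int)],True,col,1)
    u=proj(p,[[T[0],T[1],0]])[0].astype(int); o.append(im[(u[1]-45)*k:(u[1]+45)*k,(u[0]-50)*k:(u[0]+50)*k])
cv2.imwrite('pics/j.png',np.hstack(o))
E
```

```text
time_s: 16.07
position: [475.4, -56.7, 7.7]
tcp_rot: [[-0.171, 0.985, 0.001], [0.985, 0.171, 0.013], [0.013, 0.004, -1.0]]
contact_force: [0.2, -0.5, 0.1]
opening: 42.7
t 16.07 pos [475.4 -56.7   7.7] toolx yaw 99.87  open 42.7 F [ 0.2 -0.5  0.1]
shift [0.0026 0.0005 0.0008] spin 0.02 tilt [ 0.013  0.004 -1.   ] q [-0.46  0.26  0.55  2.12 -0.21  0.8   0.39]
time_s: 16.48
position: [492.4, -160.7, 90.7]
tcp_rot: [[-0.173, 0.985, -0.0], [0.985, 0.173, 0.014], [0.014, 0.002, -1.0]]
contact_force: [0.6, 0.1, -0.2]
opening: 42.7
time_s: 16.9
position: [512.3, -286.1, 89.5]
tcp_rot: [[-0.167, 0.986, 0.0], [0.986, 0.167, 0.01], [0.009, 0.002, -1.0]]
contact_force: [-2.1, 0.4, 0.7]
opening: 42.4
slot 1 [31.55 -0.28] yaw err 0.08421949071947232 cost 0.14303030303030304
slot 0 [-31.93  -4.49] yaw err 0.7774931831588318 cost 0.08541545613015689
slot 1 [34.58  2.38] yaw err 7.673896278466218 cost 0.26152980877390325
slot 0 [-34.78  -0.97] yaw err 4.957676477312513 cost 0.3825242718446602
```

View pics/j.png

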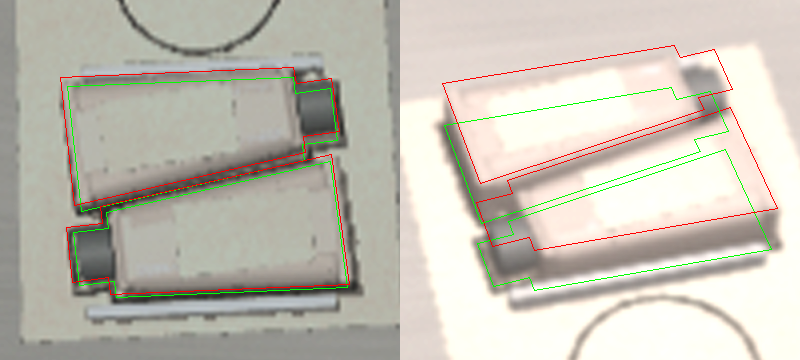

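```bash
python3 go.py 480 -85 7.5 99.85; python3 -m creep '[[0.035,0.002,0,0,0],[0.07,0.004,0.0,0,0],[0.105,0.006,0.02,0,0],[0.135,0.0075,0.04,0,0],[0.16,0.009,0.06,0,0]]'; python3 go.py 480 -85 7.5 99.85
```

```text
t 17.20 pos [ 513.2 -277.8   89. ] toolx yaw 100.03  open 43.0 F [-0.2 -0.4  0.9]
shift [0.1945 0.0007 0.0843] spin 0.18 tilt [ 0.014  0.002 -1.   ] q [-0.11  0.37  0.66  1.81 -0.27  1.05  0.83]
time_s: 17.62
position: [494.1, -114.1, 31.1]
tcp_rot: [[-0.177, 0.984, 0.001], [0.984, 0.177, 0.016], [0.016, 0.004, -1.0]]
contact_force: [0.6, -0.1, -0.4]
opening: 42.5
t 17.62 pos [ 494.1 -114.1   31.1] toolx yaw 100.22  open 42.5 F [ 0.6 -0.1 -0.4]
shift [ 0.0308 -0.0088  0.0241] spin 0.37 tilt [ 0.016  0.004 -1.   ] q [-0.37  0.29  0.6   2.04 -0.23  0.88  0.53]
```

```bash
python3 -m creep '[[0,-0.009,0.01,0.3,0],[0,-0.0105,0.02,0.4,0],[0.01,-0.0105,0.0235,0.4,0],[0.024,-0.0105,0.0235,0.4,0],[0.030,-0.0095,0.0235,0.4,0]]'; python3 go.py 475.2 -54.2 7.5 99.85
```

```text
time_s: 18.03
position: [479.5, -84.9, 8.2]
tcp_rot: [[-0.17, 0.985, 0.001], [0.985, 0.17, 0.016], [0.016, 0.004, -1.0]]
contact_force: [0.4, 0.8, 0.3]
opening: 42.8
t 18.03 pos [479.5 -84.9   8.2] toolx yaw 99.81  open 42.8 F [0.4 0.8 0.3]
shift [0.031  0.001  0.0012] spin -0.04 tilt [ 0.016  0.004 -1.   ] q [-0.42  0.29  0.58  2.1  -0.24  0.81  0.48]
```

```bash
python3 -m creep '[[0.010,0.0003,0,0,0],[0.020,0.0007,0.0,0,0],[0.025,0.001,0,0,0],[0.028,0.001,0,0,0],[0.030,0.001,0.0,0,0]]'; python3 go.py 475.2 -54.2 7.5 99.85; python3 -m creep '[[0.001,0,0,0,0],[0.001,0,0,0,0],[0.001,0,0,0,0],[0.001,0,0,0,0],[0.001,0,0,0,0]]'
```

```text
time_s: 18.45
position: [475.8, -55.3, 9.0]
tcp_rot: [[-0.17, 0.985, 0.002], [0.985, 0.17, 0.016], [0.016, 0.005, -1.0]]
contact_force: [1.9, -1.3, 0.3]
opening: 42.9
t 18.45 pos [475.8 -55.3   9. ] toolx yaw 99.81  open 42.9 F [ 1.9 -1.3  0.3]
shift [ 0.0012 -0.0004  0.0015] spin -0.04 tilt [ 0.016  0.005 -1.   ] q [-0.47  0.26  0.57  2.12 -0.22  0.81  0.4 ]
time_s: 18.87
position: [475.7, -54.6, 9.0]
tcp_rot: [[-0.17, 0.985, 0.002], [0.985, 0.17, 0.016], [0.015, 0.005, -1.0]]
contact_force: [0.1, 0.1, 0.6]
opening: 42.3
```

```bash
python3 -m creep '[[-0.012,0,0,0,0],[-0.035,0,0,0,0],[-0.04,0,-0.03,0,0],[-0.04,0,-0.07,0,0],[-0.04,0,-0.11,0,0]]'; python3 go.py 712 258 120 66.7
```

```text
time_s: 19.28
position: [481.1, -96.9, 118.9]
tcp_rot: [[-0.168, 0.986, -0.001], [0.986, 0.168, 0.015], [0.015, 0.001, -1.0]]
contact_force: [1.9, 0.1, 0.8]
opening: 42.9
t 19.28 pos [481.1 -96.9 118.9] toolx yaw 99.67  open 42.9 F [1.9 0.1 0.8]
shift [0.3111 0.2873 0.0039] spin 32.97 tilt [ 0.015  0.001 -1.   ] q [-0.47  0.11  0.63  2.   -0.09  1.05  0.37]
```

```bash
python3 -m creep '[[0.025,0.023,0,5,0],[0.052,0.048,0,12,0],[0.08,0.074,0,19,0],[0.108,0.1,0.0,26,0],[0.136,0.126,0,33,0]]'; python3 go.py 712 258 120 66.7
```

```text
time_s: 19.7
position: [583.2, 60.0, 121.2]
tcp_rot: [[0.402, 0.916, -0.001], [0.916, -0.402, 0.015], [0.014, -0.007, -1.0]]
contact_force: [0.2, -1.3, 0.5]
opening: 42.8
t 19.70 pos [583.2  60.  121.2] toolx yaw 66.31  open 42.8 F [ 0.2 -1.3  0.5]
shift [0.2331 0.0385 0.0041] spin -0.39 tilt [ 0.014 -0.007 -1.   ] q [-0.66  0.32  0.59  1.78 -0.22  1.1  -0.41]
```

```bash
python3 -m creep '[[0.041,0.007,0,0,0],[0.082,0.014,0,0,0],[0.123,0.021,0,0,0],[0.164,0.028,0.0,0,0],[0.205,0.034,0,-0.4,0]]'; python3 go.py 712 258 50 66.7;python3 - <<'E'
from look import *
run(tub=(680,187,0))
from fitb import *
tips()
E
```

```text
time_s: 20.12
position: [696.6, 234.8, 123.3]
tcp_rot: [[0.395, 0.919, -0.002], [0.918, -0.395, 0.015], [0.013, -0.008, -1.0]]
contact_force: [0.8, -0.5, 0.8]
opening: 42.7
t 20.12 pos [696.6 234.8 123.3] toolx yaw 66.71  open 42.7 F [ 0.8 -0.5  0.8]
shift [0.0264 0.0055 0.0736] spin 0.01 tilt [ 0.013 -0.008 -1.   ] q [-0.72  0.61  0.52  1.37 -0.32  1.23 -0.58]
tub world (array([680.663, 187.924,   0.029]), np.float64(0.06088825214899714)) each [array([680.663, 187.924,   0.029])]
   in tray [200.316 139.251] deg -2.9157971812704795
slot 1 [31.59  0.05] yaw err 0.06067782205377232 cost 0.102803738317757
slot 0 [-30.96  -1.36] yaw err -0.26747108325014957 cost 0.07852193995381063
slot 1 [31.19  5.57] yaw err 3.085616459194126 cost 0.19728601252609604
slot 0 [-31.5   0. ] yaw err 0.0 cost 0.39483870967741935
```

```bash
python3 -m creep '[[0.015,0.003,0,0,0],[0.027,0.0055,0.015,0,0],[0.027,0.0055,0.05,0,0],[0.027,0.0055,0.085,0,0],[0.027,0.0055,0.112,0,0]]'; python3 go.py 639 90.8 9 66.7
```

```text
time_s: 21.03
position: [710.8, 255.7, 10.7]
tcp_rot: [[0.397, 0.918, -0.002], [0.918, -0.397, 0.016], [0.014, -0.008, -1.0]]
contact_force: [-0.8, -0.4, -0.1]
opening: 42.8
t 21.03 pos [710.8 255.7  10.7] toolx yaw 66.60  open 42.8 F [-0.8 -0.4 -0.1]
shift [-0.1799 -0.0004 -0.0008] spin -0.1 tilt [ 0.014 -0.008 -1.   ] q [-0.7   0.75  0.47  1.39 -0.38  1.08 -0.57]
```

```bash
python3 -m creep '[[-0.010,0,0,0,0],[-0.022,0,0,0,0],[-0.036,0,0,0,0],[-0.050,0,0,0,0],[-0.064,0,0,0,0]]';python3 -m creep '[[-0.014,0,0,0,0],[-0.028,0,0,0,0],[-0.042,0,0,0,0],[-0.055,0,0,0,0],[-0.066,0,0,0,0]]'; python3 -m creep '[[-0.008,0,0,0,0],[-0.016,0,0,0,0],[-0.023,0,0,0,0],[-0.028,0,0,0,0],[-0.03,0,0,0,0]]'; python3 go.py 639 90.8 9 66.7;python3 - <<'E'
from look import *
run(tub=(624,55,0))
E
```

```text
time_s: 21.45
position: [686.5, 195.4, 13.1]
tcp_rot: [[0.398, 0.917, 0.002], [0.917, -0.398, 0.017], [0.017, -0.005, -1.0]]
contact_force: [1.1, 1.3, -1.2]
opening: 42.6
time_s: 21.87
position: [660.3, 133.7, 13.2]
tcp_rot: [[0.399, 0.917, 0.004], [0.917, -0.399, 0.018], [0.018, -0.004, -1.0]]
contact_force: [2.2, 5.4, 4.1]
opening: 42.9
time_s: 22.28
position: [648.8, 106.2, 13.2]
tcp_rot: [[0.399, 0.917, 0.005], [0.917, -0.399, 0.019], [0.019, -0.003, -1.0]]
contact_force: [2.3, 5.5, 4.1]
opening: 42.5
t 22.28 pos [648.8 106.2  13.2] toolx yaw 66.49  open 42.5 F [2.3 5.5 4.1]
shift [-0.0181 -0.0028  0.0038] spin -0.21 tilt [ 0.019 -0.003 -1.   ] q [-0.6   0.58  0.51  1.68 -0.35  0.96 -0.37]
tub world (array([629.694,  57.218,  -0.054]), np.float64(0.1750252356109848)) each [array([628.637,  54.915,   0.017]), array([628.63 ,  58.889,  -0.091])]
   in tray [139.129  13.006] deg -7.621026336737434
```

```bash
python3 -m creep '[[-0.004,-0.0015,0.001,0,0],[-0.008,-0.003,0.002,0,0],[-0.012,-0.004,0.002,0,0],[-0.015,-0.0045,0.002,0,0],[-0.0165,-0.0045,0.002,0,0]]';python3 -m creep '[[0,0,0,0,0],[0,0,0,0,0],[0,0,0,0,0],[0,0,0,0,0],[0,0,0,0,0]]'
python3 - <<'E'
from look import *
run(tub=(619,44,0))
E
python3 go.py 639 90.8 9 66.7
```

```text
time_s: 22.9
position: [639.1, 94.2, 11.3]
tcp_rot: [[0.397, 0.918, 0.007], [0.917, -0.397, 0.019], [0.021, -0.001, -1.0]]
contact_force: [2.8, 6.9, 8.0]
opening: 42.8
time_s: 23.32
position: [639.1, 94.3, 11.2]
tcp_rot: [[0.397, 0.918, 0.007], [0.917, -0.397, 0.019], [0.02, -0.001, -1.0]]
contact_force: [1.4, 2.2, 1.8]
opening: 42.9
tub world (array([618.982,  46.25 ,   0.043]), np.float64(0.22291937453227775)) each [array([619.382,  44.305,   0.017]), array([619.042,  46.242,  -0.028])]
   in tray [127.579   2.923] deg -2.0994052768999367
t 23.52 pos [639.1  94.3  11.2] toolx yaw 66.58  open 42.9 F [2.1 2.5 2.5]
shift [-0.0033  0.0013  0.0021] spin -0.12 tilt [ 0.02  -0.001 -1.   ] q [-0.59  0.56  0.51  1.72 -0.35  0.94 -0.36]
```

```bash
python3 -m creep '[[-0.001,0,0,0,0],[-0.002,0,0,0,0],[-0.0025,0,0,0,0],[-0.0025,0,0,0,0],[-0.0025,0,0,0,0]]';python3 -m creep '[[0.008,0,0,0,0],[0.03,0,0,0,0],[0.05,0,0,0,0],[0.06,0,-0.03,0,0],[0.06,0,-0.07,0,0]]';python3 -m creep '[[0.03,-0.01,-0.04,0,0],[0.07,-0.015,-0.06,0,0],[0.11,-0.02,-0.07,0,0],[0.15,-0.03,-0.07,0,0],[0.18,-0.03,-0.07,0,0]]'
python3 - <<'E'
from look import *
run(tub=(619,44,0))
from fitb import *
P,T=tips()
p=P[0];k=4; im=np.clip(cv2.resize(p['color'],None,fx=k,fy=k,interpolation=cv2.INTER_CUBIC)*1.4,0,255).astype(np.uint8)
C=place(np.array([[127,0,0.]]),T)[0]; print(C)
for w,h,q in((circ(46),46,(C[0],C[1],0)),):
    for z,col in((0,(0,255,0)),(h,(0,0,255))): cv2.polylines(im,[np.round((proj(p,place(np.c_[w,0*w[:,0]+z],q))+.5)*k).astype(int)],True,col,1)
u=proj(p,[[560,T[1],0]])[0].astype(int); cv2.imwrite('pics/k.png',im[(u[1]-70)*k:(u[1]+70)*k,(u[0]-90)*k:(u[0]+90)*k])
E
```

```text
time_s: 23.93
position: [638.0, 92.0, 11.2]
tcp_rot: [[0.397, 0.918, 0.007], [0.917, -0.397, 0.019], [0.02, -0.001, -1.0]]
contact_force: [1.1, 4.5, 3.2]
opening: 42.8
time_s: 24.35
position: [658.4, 148.3, 78.4]
tcp_rot: [[0.394, 0.919, -0.002], [0.919, -0.394, 0.017], [0.015, -0.008, -1.0]]
contact_force: [0.6, 0.8, 1.0]
opening: 43.0
time_s: 24.77
position: [701.6, 327.0, 152.5]
tcp_rot: [[0.394, 0.919, -0.001], [0.919, -0.394, 0.017], [0.015, -0.008, -1.0]]
contact_force: [0.0, 0.1, -0.7]
opening: 42.8
tub world (array([616.969,  45.868,   0.036]), np.float64(0.09790662598526972)) each [array([616.767,  42.797,  -0.017]), array([616.977,  48.431,   0.005])]
   in tray [125.542   2.702] deg -2.4812747532898283
slot 1 [31.07 -0.57] yaw err 1.0282208940100643 cost 0.12529976019184652
slot 0 [-31.61  -3.18] yaw err -1.282738587318412 cost 0.06074240719910011
slot 1 [35.59  2.29] yaw err 7.005087848674922 cost 0.20446096654275092
slot 0 [-31.5   0. ] yaw err 0.0 cost 0.3726984126984127
[618.64  43.29   0.  ]
```

View pics/k.png

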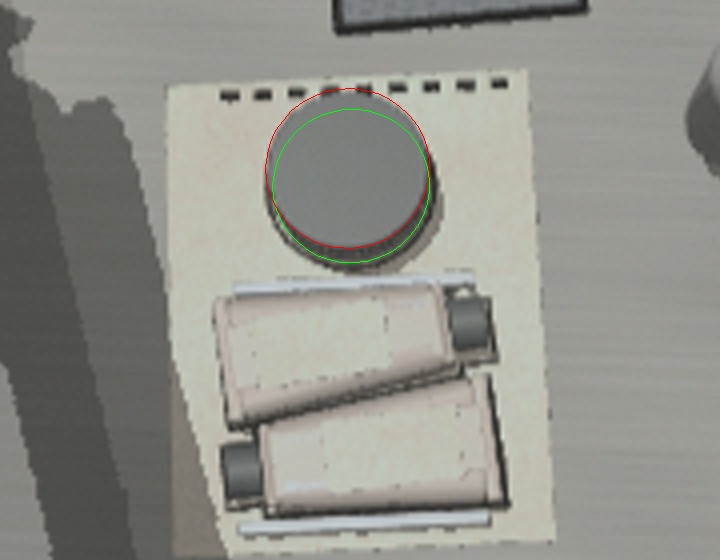

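```bash
python3 -m creep '[[0,0,0,0,0],[0,0,0,0,0],[0,0,0,0,0],[0,0,0,0,0],[0,0,0,0,0]]'; python3 -c "
from h import *
print(arm.close_job())"
```

```text
time_s: 25.68
position: [702.1, 322.9, 151.7]
tcp_rot: [[0.396, 0.918, -0.002], [0.918, -0.396, 0.016], [0.014, -0.008, -1.0]]
contact_force: [-0.0, -0.4, -0.7]
opening: 42.7
the job is handed in; nothing more can be done
None
```

Both bottles are in the channel head to tail and the grey-lidded tub is in the drawn circle. I handed the job in at about 26 s, with the arm raised clear and touching nothing.

- **Bottles:** I gripped bottle_1 and slid it into the far outline. I slid bottle_2 to the channel mouth the same way, then pushed it home by its base with the two fingers into the near outline.
- **Tub:** I pushed it into the circle with the two fingers. The yellow look-alikes were left alone.
- **Kept flat:** Nothing was lifted on purpose. Midway through sliding bottle_2, the tool height read about 0.4 mm higher with roughly 3 N pulling down on it. The bottle may have been just off the bench for a moment, so I lowered the tool at once.

Last checks:

| Item | Top camera, off target | Scene camera, off target |
|---|---|---|
| bottle_1 | within 1 mm and 1° | 4.7 mm and 7° |
| bottle_2 | about 3 mm short along the channel, 1.3° | no usable fit |
| tub | about 2 mm | about 5 mm |

- **Which camera I trusted:** The scene camera's fits of the packed bottles were poor, because the two bottles and their shadows merge there. I relied on the top camera and on the last picture.
- **bottle_2:** An earlier top-camera fit had it 1.4 mm short. In the last picture its outline still shows just beyond the base.
- **Bystanders:** The phone showed no sign of having moved. The sanitiser was only partly in the last view and the cutter block was not in it; I did not measure any of them again, but the arm's path kept clear of all three.

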